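# Press a lens barrel into a sprung V-block against a square

## Task

First stand the engineer's square on the base plate with its upright blade edge and stock end flush against the middle of the V-block's near end (the end over the long free part of the plate), and let go of it. Then take the long lens barrel from its tray, lay it in the V with its end just up to the square's blade without pushing the square away, and press it down gently onto both V faces so that the sprung block sinks more than half of its 8 mm travel. Finish while still holding it pressed down like that; leave the other things on the bench where they are.

Things in the scene. Friction and masses are not known exactly. Their poses are not given: they have to be found in the camera images.
- base: fixed level aluminium base plate of the V-block station, 290 x 120 x 12. Origin on the table surface under the centre of the V-block; x runs along the V. The plate runs from x = -178 to +112: the long free part (120 long, where the square goes) is at -x, a low black box (top at 40) stands at x = 72 to 108.
- datum (a point): point fixed to the base plate: on the plate's top (12 above the table), in the plane of the V-block's near end face (58 from the block's centre), on the V's centre line. Axes as the base plate: +x points into the block along the V.
- carriage (a joint): sink of the dark sprung plate that carries the steel V-block, in m: 0 = up, grows as it is pressed down, stop at 0.008. From about 4 N of push on a barrel lying in the V it starts to sink, then 1.5 N per mm: about 10 N at 4 mm, 16 N at the stop.
- vblock (a joint): sideways float of the V-block on that plate, along +y of the base, in m: 0 = centred by soft springs (0.4 N per mm), stops at +-0.003, so that it finds the barrel when slightly off line.
- v_axis (a point): point on the V-block, above its centre, on the axis of a seated 36 mm barrel; 64 above the table while the block is up. Block 116 long, 72 wide, underside 10 above the plate; two 90 degree V saddles 30 long at its ends (x -58 to -28, 28 to 58), tops 1.5 below this point; the 56 long gap between them is open to both sides, for the fingers, its floor 30 below this point.
- square: loose steel engineer's square, 0.45 kg, standing on its stock: stock 100 x 24 wide x 25 tall, x = -100 to 0 in its frame; upright blade on it at x = -22 to 0, 5 thick, top 68 above the underside. Origin: middle of the underside at the blade end; blade edge and stock end lie in the plane x = 0, facing +x. Grasp the stock across its width, about 58 behind the blade end.
- square_edge (a point): same point as the square's origin: foot of the flush edge, to be brought to the datum point
- tray: fixed black rest with two V saddles, 150 x 84, saddle tops 33 above the table, 60 clear between the saddles (over a floor 8 above the table); origin on the table under its centre, x along the barrel
- barrel: loose lens barrel, plain cylinder of diameter 36 and length 110, about 0.15 kg, grey with a black rubber band round its middle, both ends alike; origin at its centre, x along its axis. In the tray its axis is 40 above the table. Grasp it across its diameter at the band.
- short_lens: bystander: short black lens standing upright, diameter 48, 44 tall; origin at the centre of its underside
- spacer: bystander: flat aluminium ring, outer diameter 44, 12 tall; origin at the centre of its underside
- driver: bystander: screwdriver lying on the mat, 160 long
- wipe_jar: bystander: white jar, diameter 60, 85 tall; origin at the centre of its underside
- lens_cap: bystander: black disc, diameter 42, 10 tall; origin at the centre of its underside
- gauge_block: bystander: dark steel block 50 x 30 x 30; origin at the centre of its underside
Things that resemble listed ones, but are neither listed nor needed, are in the scene too. Of the things shaped like the square, the steel one is meant.

How it is judged:
By the outcome, as a careful person would: the job done as asked, in the order asked, and still so for the second after the job is handed in, while the arm keeps its last pose, push and grip.
It also fails if it takes over 48 s, if anything falls off the work surface, if the arm or the gripper's body presses on something with over 40 N, if the wrist force passes 120 N, or if a joint passes its speed limit or range.

## Robot

A 7-joint arm with a two-finger parallel gripper is mounted at the origin on the work surface. World frame = base frame: x ahead of the robot, y to its left, z up, the work surface at z = 0. Lengths are in m, angles in rad, forces in N, time in s.
With the tool pointing down it reaches from about 0.4 to 0.925 m from the base axis. Payload 4.1 kg.
Tool frame: the origin (TCP) lies between the finger pads; the fingertips stand 19 mm ahead of it and the grasp point (between the pads) is the TCP (robot.tips_ahead is the distance from the TCP to the fingertips, in m); z points along the fingers, y is the line along which they close (so a half turn about z gives the same grasp; the last joint's range is limited). The gripper opens to 85 mm and grips with 20 to 120 N. Pads are 22 mm wide; open, the fingers measure 114 mm over their backs; the gripper's body (76 mm by 85 mm) begins 54 mm behind the grasp point. The pads swing forward as they close: fully open they stand 13 mm farther back than shut.
Start: joints at [-1.353, 0.398, 0.045, 1.537, -0.019, 1.207, -0.051], TCP at [0.202, 0.618, 0.25] pointing down, gripper open.
Joint ranges: [-2.82, 2.82], [-0.49, 2.23], [-1.37, 1.46], [0, 2.46], [-1.36, 4.5], [0.23, 2], [-2.94, 2.94]. Speed limits (rad/s): [2.57, 2.57, 3.14, 3.14, 3.14, 3.14, 3.14].

## Interface

Orientations are given as a unit quaternion [w, x, y, z].
In Python, from station import robot, vision gives the robot as it stands.
- The arm moves only by the shell command python3 -m handwheel 'ROWS' [OPENING]. ROWS is text: rows parted by semicolons, each of 6 numbers parted by spaces: the shift along the world's x, y, z each as a share of 0.12 m, from -1 to 1, then the turn, a rotation vector about the world's x, y, z each as a share of 1.5 rad, from -1 to 1. In form: tx ty tz ax ay az; .... A call has 1 to 10 rows; each row shifts and turns the commanded pose from where the row before left it; what a row does not reach is not made up. A row lasts 1/10 s, in which the tool goes at most 50 mm and 8.59 degrees, less where a joint would pass 70% of its speed; a pose out of reach is approached as far as the arm can. A call with a number of a shift or a turn outside -1 to 1 is refused whole. A call with a gripper value outside its range is refused whole. OPENING is the gripper's target within -1 to 1 (shut at 1, half-way at 0, fully open at -1), set as the call begins (- or left out, the last holds). The fingers move at their own pace and stop on an object; the grip force is fixed at half the most. Time passes only in rows, so rows that do not move let the fingers close. It gives the time, the measured TCP pose, the force, the opening and the grip force at its end, in the units of the state.
- robot.sense(): the state, without advancing time (a new reading comes with each control period).
- vision.capture(name): name is "side" or "top" or "wrist"; returns the picture (400x640x3 uint8, red, green, blue); there is no depth.
- vision.camera_params(name): a dict with "vfov" (degrees; the focal length in pixels is half the picture's height over the tangent of half this angle, whatever the lens; pixels are square), "cx", "cy" (the principal point, pixels), "view" (4x4, takes a point from world to camera coordinates). Camera axes: x right, y up, looking along -z (the intrinsics and any distortion apply to the point x, -y, -z); pixel columns grow to the right and rows downward; lengths in m; the calibration is good to about 2 mm. A picture is of the moment at which its call begins: read the wrist's pose just before it. camera_params takes no time and is no camera call; for the wrist camera it gives the pose at the moment of the call.
- robot.job_done(): hands the job in; it is judged then, once.
The state is a dict: "clock": time; "q": joint angles; "joint_velocities": joint speeds; "joint_torque": joint torques, N m; "ee_pos": TCP position; "ee_rot": TCP orientation; "wrist_force": force on the tool from outside, world axes, zero at the start; "moment": the same for the moment, N m; "finger_gap": finger opening in m; "grip_force": force on a finger pad.
Only numpy, scipy, OpenCV 4.12 (cv2) and the standard library are available. Lean on these libraries where they do the work, as an engineer would, in place of code of your own. Each camera call takes 0.05 s, during which the arm holds its last target. There are 200 camera calls.

## Working session

There is one attempt and no reset: what is moved stays moved. The work goes in short steps, Python scripts to look and compute and a shell command to move; the robot and the scene stay as the last step left them, time stands still between calls to the robot, and variables do not carry over. Pictures are saved under pics/ and viewed, at most 10 in all, crops included, and the job is handed in when it is done.

```bash
mkdir -p pics; ls; python3 - <<'E'
from station import robot, vision
import cv2, numpy as np
for n in ["top","side"]:
    im=vision.capture(n); cv2.imwrite(f"pics/{n}0.png",im[:,:,::-1])
    p=vision.camera_params(n); print(n,p)
s=robot.sense(); print(s)
E
```

```text
pics
top {'vfov': 56.122159147246734, 'cx': 315.61028831430275, 'cy': 198.55455888771817, 'view': array([[-0.00540223, -0.99991575, -0.01180288, -0.07184818],
       [ 0.99360855, -0.00669823,  0.1126818 , -0.53156911],
       [-0.11275136, -0.01111871,  0.99356102, -1.05419698],
       [ 0.        ,  0.        ,  0.        ,  1.        ]])}
side {'vfov': 55.98629154705832, 'cx': 314.4389559021247, 'cy': 202.40989831595834, 'view': array([[-0.98379764, -0.17872559,  0.01411955,  0.51923295],
       [ 0.13418397, -0.68180616,  0.71912101, -0.17563114],
       [-0.11889853,  0.70936417,  0.6947414 , -0.95590138],
       [ 0.        ,  0.        ,  0.        ,  1.        ]])}
{'clock': 0.1, 'q': array([-1.35300719,  0.39912517,  0.04505024,  1.53773758, -0.01871875,
        1.20689985, -0.05068721]), 'joint_velocities': array([ 0.00090757, -0.00204844,  0.00058248, -0.00345819,  0.0012777 ,
        0.00054951,  0.00086343]), 'joint_torque': array([ 3.81598584e-03, -4.76264942e+01,  1.37039267e+00, -2.54948848e+01,
        1.20347767e-02,  5.03513147e-03, -1.69128566e-05]), 'ee_pos': array([0.20229785, 0.61716224, 0.24937029]), 'ee_rot': array([-8.35332982e-05,  1.57680886e-01,  9.87489734e-01, -8.70032931e-04]), 'wrist_force': array([ 0.9901277 , -0.38129757,  0.54968478]), 'moment': array([-0.01330887,  0.02330327,  0.02002767]), 'grip_force': 0.0, 'finger_gap': 0.08573759375396069}
```

View pics/top0.png

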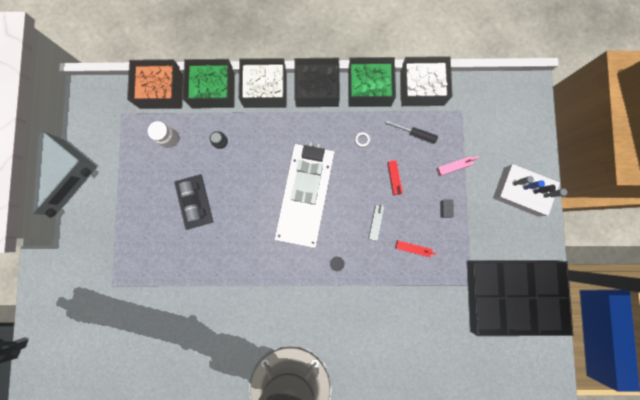

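View pics/side0.png

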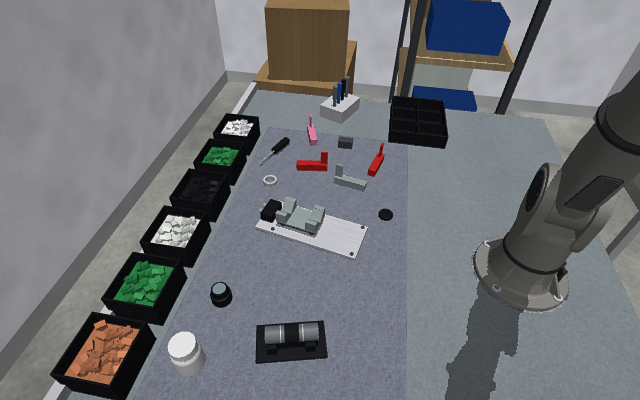

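The top view shows the plate at (305,195), with its black box end up and the free end at the bottom. The steel square is at (376,222) with its blade up, and the barrel in its tray is at (193,202). In the side view the steel square's blade is at the +x end, at (337,173). Red squares are decoys. Next I'll get rough positions.

```bash
cat > h.py <<'E'
import numpy as np, cv2
from scipy.spatial.transform import Rotation as R
from station import robot, vision
def cast(p,uv,z):
    "pixels -> world points on plane z"
    uv=np.atleast_2d(np.float64(uv)); f=200/np.tan(np.radians(p["vfov"]/2))
    V=p["view"]; c=-V[:3,:3].T@V[:3,3]
    d=np.c_[(uv[:,0]-p["cx"])/f,-(uv[:,1]-p["cy"])/f,-np.ones(len(uv))]@V[:3,:3]
    return c+d*((z-c[2])/d[:,2])[:,None]
def proj(p,X):
    X=np.atleast_2d(X); f=200/np.tan(np.radians(p["vfov"]/2))
    c=X@p["view"][:3,:3].T+p["view"][:3,3]
    return np.c_[p["cx"]-f*c[:,0]/c[:,2],p["cy"]+f*c[:,1]/c[:,2]]
def rot(s): q=s["ee_rot"]; return R.from_quat([q[1],q[2],q[3],q[0]])
def st():
    s=robot.sense(); r=rot(s).as_matrix()
    print("t",round(s["clock"],2),"pos",s["ee_pos"].round(4),"yaw_x",np.degrees(np.arctan2(r[1,0],r[0,0])).round(2),"z",r[:,2].round(4),"gap",round(s["finger_gap"],4),"F",s["wrist_force"].round(1),"grip",round(float(s["grip_force"]),1))
    return s
def snap(n,f):
    p=vision.camera_params(n); im=vision.capture(n)[:,:,::-1].copy(); cv2.imwrite(f"pics/{f}.png",im); return p,im
E
python3 - <<'E'
from h import *
p=vision.camera_params("top"); im=cv2.imread("pics/top0.png")
print("square stock ends",cast(p,[[375,238],[379,206]],.025).round(3))
print("plate ends",cast(p,[[297,241],[320,148]],.012).round(3))
print("barrel",cast(p,[[187,187],[195,214],[191,201]],.04).round(3))
st()
print(np.round(vision.camera_params("wrist")["view"],3), vision.camera_params("wrist")["vfov"])
g=cv2.cvtColor(im,cv2.COLOR_BGR2HSV)
m=((im.min(2)>215)&(g[...,1]<25)).astype(np.uint8)
n,l,s,c=cv2.connectedComponentsWithStats(m)
for i in range(1,n):
    if s[i,4]>300: 
        pts=np.argwhere(l==i)[:,::-1].astype(np.float32); print(s[i],c[i],cv2.minAreaRect(pts))
E
```

```text
square stock ends [[ 0.417 -0.244  0.025]
 [ 0.509 -0.258  0.025]]
plate ends [[ 0.41  -0.02   0.012]
 [ 0.685 -0.089  0.012]]
barrel [[0.566 0.295 0.04 ]
 [0.488 0.27  0.04 ]
 [0.525 0.283 0.04 ]]
t 0.1 pos [0.2023 0.6172 0.2494] yaw_x 161.86 z [-4.0e-04 -1.7e-03 -1.0e+00] gap 0.0857 F [ 1.  -0.4  0.5] grip 0.0
[[ 0.311  0.951 -0.001 -0.649]
 [-0.904  0.295 -0.308  0.041]
 [-0.293  0.097  0.951 -0.38 ]
 [ 0.     0.     0.     1.   ]] 65.79637401212909
[   0   12   25  241 3414] [  7.86438196 102.44493263] ((12.0, 132.0), (24.0, 240.0), 0.0)
[451  58 107   9 804] [504.29975124  61.80721393] ((503.9974670410156, 61.809242248535156), (7.512507438659668, 106.06977081298828), 89.24615478515625)
[ 64  63  65   8 438] [96.21917808 66.15068493] ((96.00208282470703, 66.11604309082031), (6.873903751373291, 64.09691619873047), 88.97696685791016)
[243  65  39  32 960] [261.784375    79.40416667] ((262.0, 80.5), (31.0, 38.0), 90.0)
[ 407   64   40   31 1011] [426.09198813  78.17507418] ((426.5, 79.0), (30.0, 39.0), 90.0)
[ 275  144   59  103 3142] [303.15881604 201.50190961] ((304.26922607421875, 195.15383911132812), (40.98826599121094, 97.8619384765625), 11.309932708740234)
[ 501  165   58   50 1202] [527.49334443 190.49667221] ((530.2508544921875, 189.13424682617188), (51.62346267700195, 34.37131881713867), 21.447736740112305)
```

```bash
python3 -m handwheel '0.217 -0.333 0 0 0 0.0116;0.217 -0.333 0 0 0 0.0116;0.217 -0.333 0 0 0 0.0116;0.217 -0.333 0 0 0 0.0116;0.217 -0.333 0 0 0 0.0116;0.217 -0.333 0 0 0 0.0116;0.217 -0.333 0 0 0 0.0116;0.217 -0.333 0 0 0 0.0116;0.217 -0.333 0 0 0 0.0116;0.217 -0.333 0 0 0 0.0116' -1
python3 -m handwheel '0 -0.4 -0.05 0 0 0;0 -0.4 -0.05 0 0 0;0 -0.4 -0.05 0 0 0;0 -0.4 -0.05 0 0 0;0 -0.4 -0.05 0 0 0;0 0 0 0 0 0;0 0 0 0 0 0'
python3 - <<'E'
from h import *
st(); p,im=snap("wrist","w1"); np.save("w1.npy",p,allow_pickle=True)
E
```

```text
clock: 1.1
ee_pos: [0.4634, 0.2162, 0.2502]
ee_rot: [-0.0, 0.071, 0.997, 0.0]
wrist_force: [1.1, 0.2, -0.2]
finger_gap: 0.0853
grip_force: 0.0
clock: 1.8
ee_pos: [0.4624, -0.0229, 0.22]
ee_rot: [-0.0, 0.073, 0.997, 0.0]
wrist_force: [-0.0, 0.8, -0.1]
finger_gap: 0.0854
grip_force: 0.0
t 1.8 pos [ 0.4624 -0.0229  0.22  ] yaw_x 171.63 z [-7.e-04  4.e-04 -1.e+00] gap 0.0854 F [-0.   0.8 -0.1] grip 0.0
```

View pics/w1.png

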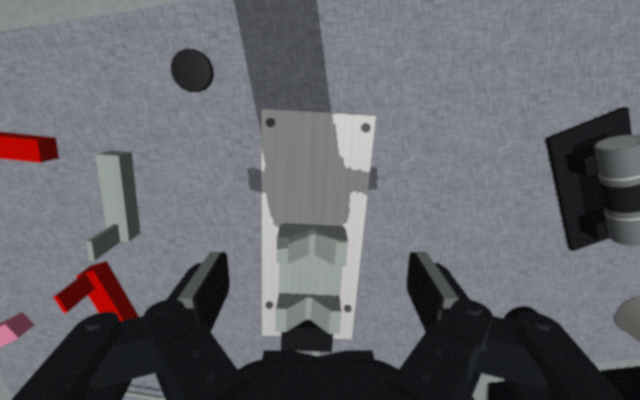

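The wrist view looks back towards the robot. Plate corners are near (263,110), (376,116), (353,338) and (263,337). The block's near end is at row 225, the steel square's stock at (118,195) with its blade at (103,243), and the barrel is at the right. I'll refine the corners next.

```bash
python3 - <<'E'
from h import *
p=np.load("w1.npy",allow_pickle=True).item(); im=cv2.imread("pics/w1.png"); g=cv2.cvtColor(im,cv2.COLOR_BGR2GRAY)
def sub(pts,w=4): return cv2.cornerSubPix(g,np.float32(pts).reshape(-1,1,2),(w,w),(-1,-1),(3,50,.01)).reshape(-1,2)
c=sub([[263,110],[376,116],[353,338],[263,337]]); print(c); X=cast(p,c,.012); print(X.round(4))
for a,b in [(0,1),(1,2),(2,3),(3,0)]: print(np.linalg.norm(X[a]-X[b]).round(4), np.degrees(np.arctan2(*(X[b]-X[a])[1::-1])).round(2))
b=sub([[279,224],[347,226]]); print("block top corners",b,cast(p,b,.0625).round(4))
s=sub([[97,153],[131,153],[139,236]]); print("stock",s,cast(p,s,.025).round(4))
z=cv2.resize(im[120:350,0:400],None,fx=2,fy=2,interpolation=cv2.INTER_CUBIC); cv2.imwrite("pics/w1c.png",z)
E
```

```text
[[263.      110.     ]
 [375.43066 115.5049 ]
 [351.33066 338.63724]
 [261.75677 335.10156]]
[[ 0.3914 -0.0698  0.012 ]
 [ 0.4138  0.0452  0.012 ]
 [ 0.6967 -0.0118  0.012 ]
 [ 0.6737 -0.1285  0.012 ]]
0.1171 78.96
0.2886 -11.4
0.1189 -101.16
0.2884 168.24
block top corners [[279. 224.]
 [347. 226.]] [[ 0.4993 -0.0669  0.0625]
 [ 0.5112 -0.0007  0.0625]]
stock [[ 95.853966 154.02843 ]
 [131.23863  151.70428 ]
 [139.82547  232.34259 ]] [[ 0.4093 -0.2483  0.025 ]
 [ 0.4123 -0.2111  0.025 ]
 [ 0.5019 -0.2316  0.025 ]]
```

View pics/w1c.png

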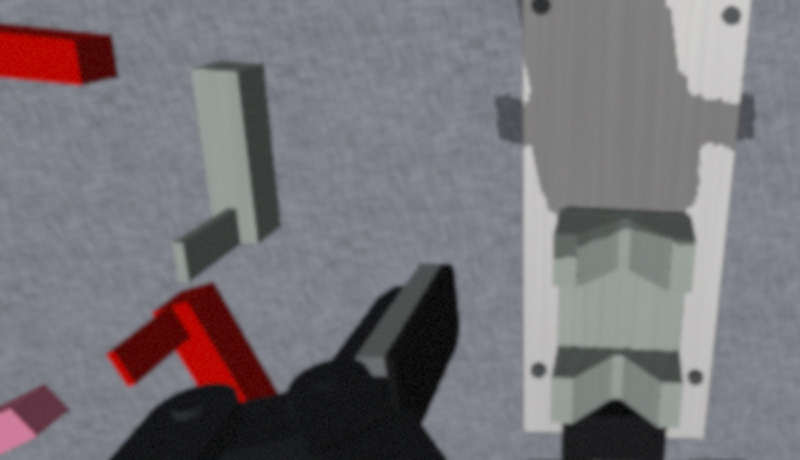

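```bash
python3 - <<'E'
from h import *
p=np.load("w1.npy",allow_pickle=True).item(); im=cv2.imread("pics/w1.png"); g=cv2.cvtColor(im,cv2.COLOR_BGR2GRAY)
def sub(pts,w=3): return cv2.cornerSubPix(g,np.float32(pts).reshape(-1,1,2),(w,w),(-1,-1),(3,50,.01)).reshape(-1,2)
raw=[[97,155],[120,156],[128.5,241.5]]
for s in (np.array(raw),sub(raw)):
    X=cast(p,s,.025); print(s.round(1).tolist(),X.round(4).tolist(), "yaw",np.degrees(np.arctan2(*(X[2]-X[1])[1::-1])).round(2),np.linalg.norm(X[2]-X[1]),np.linalg.norm(X[0]-X[1]))
print("bottom stock (z0)",cast(p,sub([[132,152],[139.5,234]]),0).round(4).tolist())
print("near face at .022",cast(p,[[279,224],[347.5,226.5]],.022).round(4), "at .012",cast(p,[[279,224],[347.5,226.5]],.012).round(4))
E
```

```text
[[97.0, 155.0], [120.0, 156.0], [128.5, 241.5]] [[0.4105, -0.2475, 0.025], [0.415, -0.2241, 0.025], [0.5111, -0.248, 0.025]] yaw -13.93 0.09902013734349814 0.023751250894036947
[[96.30000305175781, 154.1999969482422], [118.30000305175781, 155.89999389648438], [128.5, 240.39999389648438]] [[0.4096, -0.2478, 0.025], [0.4146, -0.2259, 0.025], [0.5097, -0.2475, 0.025]] yaw -12.81 0.09749035685027058 0.022537200993510524
bottom stock (z0) [[0.4145, -0.2268, 0.0], [0.511, -0.2486, 0.0]]
near face at .022 [[ 0.5159 -0.0748  0.022 ]
 [ 0.5302  0.0014  0.022 ]] at .012 [[ 0.52   -0.0768  0.012 ]
 [ 0.5347  0.0018  0.012 ]]
```

```bash
python3 -m handwheel '-0.018 -0.373 -0.167 0 0 -0.0107;-0.018 -0.373 -0.167 0 0 -0.0107;-0.018 -0.373 -0.167 0 0 -0.0107;-0.018 -0.373 -0.167 0 0 -0.0107;-0.018 -0.373 -0.167 0 0 -0.0107;0 0 0 0 0 0;0 0 0 0 0 0'
python3 - <<'E'
from h import *
st(); p,im=snap("wrist","w2"); np.save("w2.npy",p,allow_pickle=True)
z=cv2.resize(im,None,fx=1.2,fy=1.2); cv2.imwrite("pics/w2c.png",z)
E
```

```text
clock: 2.55
ee_pos: [0.4523, -0.245, 0.1194]
ee_rot: [-0.001, 0.111, 0.994, 0.0]
wrist_force: [0.1, 1.0, -0.4]
finger_gap: 0.0852
grip_force: 0.0
t 2.55 pos [ 0.4523 -0.245   0.1194] yaw_x 167.23 z [-1.6e-03  9.0e-04 -1.0e+00] gap 0.0852 F [ 0.1  1.  -0.4] grip 0.0
```

View pics/w2.png

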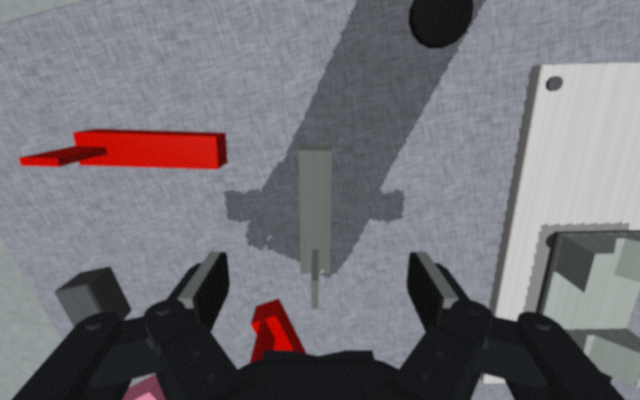

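The square is centred between the fingers. The stock's top runs from (301,150)–(331,150) to about row 272, with the blade below it at (315,280). I'll check the numbers.

```bash
python3 - <<'E'
from h import *
p=np.load("w2.npy",allow_pickle=True).item(); im=cv2.imread("pics/w2.png"); g=cv2.cvtColor(im,cv2.COLOR_BGR2GRAY)
s=cv2.cornerSubPix(g,np.float32([[301,150],[331,150],[331,272],[302,274]]).reshape(-1,1,2),(3,3),(-1,-1),(3,50,.01)).reshape(-1,2)
X=cast(p,s,.025); print(s.tolist(),X.round(4).tolist())
a,b=(X[0]+X[1])/2,(X[2]+X[3])/2
d=(b-a)/np.linalg.norm(b-a); print("yaw",np.degrees(np.arctan2(d[1],d[0])),"len",np.linalg.norm(b-a),"far end",a,"near",b,"grasp",a+.042*d, b-.058*d)
E
```

```text
[[299.8945617675781, 149.82986450195312], [330.38134765625, 150.2014617919922], [331.90814208984375, 273.3399963378906], [299.8637390136719, 273.13238525390625]] [[0.4088, -0.2481, 0.025], [0.4138, -0.227, 0.025], [0.5121, -0.2467, 0.025], [0.5061, -0.2719, 0.025]]
yaw -12.516676927792577 len 0.10013943698081623 far end [ 0.41133556 -0.23757191  0.025     ] near [ 0.50909498 -0.2592745   0.025     ] grasp [ 0.45233735 -0.2466743   0.025     ] [ 0.45247347 -0.24670452  0.025     ]
```

```bash
python3 -m handwheel '0 -0.014 -0.265 0 0 0;0 0 -0.265 0 0 0;0 0 -0.265 0 0 0;0 0 0 0 0 0;0 0 0 0 0 0' 
python3 -m handwheel '0 0 0 0 0 0;0 0 0 0 0 0;0 0 0 0 0 0;0 0 0 0 0 0;0 0 0 0 0 0;0 0 0 0 0 0;0 0 0 0 0 0;0 0 0 0 0 0' 1
python3 -c "
from h import *
st()"
```

```text
clock: 3.1
ee_pos: [0.4532, -0.2457, 0.0254]
ee_rot: [0.0, 0.11, 0.994, 0.0]
wrist_force: [0.0, -1.1, -0.5]
finger_gap: 0.0852
grip_force: 0.0
clock: 3.9
ee_pos: [0.4526, -0.2475, 0.0256]
ee_rot: [0.001, 0.111, 0.994, 0.0]
wrist_force: [-1.2, 1.4, 5.7]
finger_gap: 0.0229
grip_force: 60.2
t 3.9 pos [ 0.4526 -0.2475  0.0256] yaw_x 167.22 z [ 1.2e-03  3.0e-04 -1.0e+00] gap 0.0229 F [-1.2  1.4  5.7] grip 60.2
```

```bash
python3 -m handwheel '0 0 0.208 0 0 0;0 0 0.208 0 0 0;0 0 0.208 0 0 0;0 0 0 0 0 0'
python3 -m handwheel '-0.0133 0.315 0 0 0 0.0021;-0.0133 0.315 0 0 0 0.0021;-0.0133 0.315 0 0 0 0.0021;-0.0133 0.315 0 0 0 0.0021;-0.0133 0.315 0 0 0 0.0021;-0.0133 0.315 0 0 0 0.0021;0 0 0 0 0 0;0 0 0 0 0 0;0 0 0 0 0 0'
python3 - <<'E'
from h import *
st(); p,im=snap("wrist","w3"); np.save("w3.npy",p,allow_pickle=True)
E
```

```text
clock: 4.3
ee_pos: [0.4536, -0.2484, 0.1018]
ee_rot: [0.003, 0.111, 0.994, -0.001]
wrist_force: [1.6, -1.3, -5.0]
finger_gap: 0.0226
grip_force: 60.5
clock: 5.2
ee_pos: [0.4416, -0.0216, 0.0988]
ee_rot: [-0.001, 0.102, 0.995, -0.0]
wrist_force: [0.6, 0.1, -4.5]
finger_gap: 0.0231
grip_force: 60.8
t 5.2 pos [ 0.4416 -0.0216  0.0988] yaw_x 168.23 z [-1.7e-03 -8.0e-04 -1.0e+00] gap 0.0231 F [ 0.6  0.1 -4.5] grip 60.8
```

View pics/w3.png

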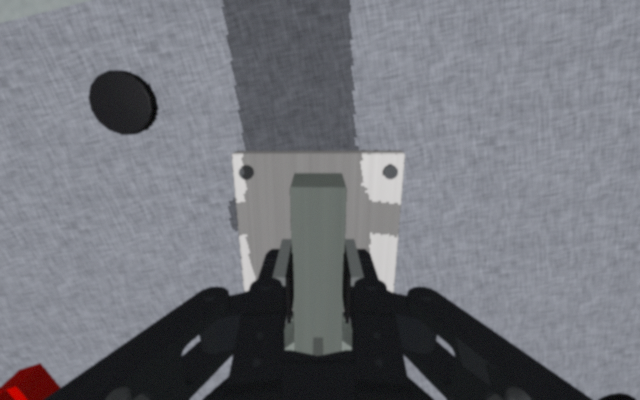

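The square is held straight with its stock end at (291–346,187). The plate's end corners are at (233,153) and (405,154). I'll compute the lateral and yaw error from these.

```bash
python3 - <<'E'
from h import *
p=np.load("w3.npy",allow_pickle=True).item(); im=cv2.imread("pics/w3.png"); g=cv2.cvtColor(im,cv2.COLOR_BGR2GRAY)
def sub(pts,w=3): return cv2.cornerSubPix(g,np.float32(pts).reshape(-1,1,2),(w,w),(-1,-1),(3,50,.01)).reshape(-1,2)
c=sub([[233,153],[405,154]]); X=cast(p,c,.012); print(c,X.round(4),np.linalg.norm(X[0]-X[1]))
d=X[1]-X[0]; yaw=np.arctan2(d[1],d[0])-np.pi/2; print("plate yaw",np.degrees(yaw))
e=np.array([np.cos(yaw),np.sin(yaw)]); n=np.array([-e[1],e[0]]); mid=X[:,:2].mean(0); dat=mid+.12*e; print("datum",dat)
s=sub([[291,187],[346,187],[287,345],[350,345]]); Y=cast(p,s,.0982)[:,:2]; print(s,Y.round(4))
a=Y[:2].mean(0); b=Y[2:].mean(0); print("stock yaw",np.degrees(np.arctan2(*(b-a)[::-1])),"lateral from V line: back",(a-dat)@n,"front",(b-dat)@n,"back along",(a-dat)@e)
print("TCP lat",(robot.sense()["ee_pos"][:2]-dat)@n,(robot.sense()["ee_pos"][:2]-dat)@e)
E
```

```text
[[232.18437 153.4423 ]
 [403.26318 152.60445]] [[ 0.3901 -0.071   0.012 ]
 [ 0.4134  0.0442  0.012 ]] 0.11755580431557217
plate yaw -11.426900307492295
datum [ 0.51934703 -0.03719846]
[[290.20453 185.08607]
 [345.32123 185.25768]
 [287.      345.     ]
 [350.      345.     ]] [[ 0.3973 -0.0242]
 [ 0.4021 -0.0016]
 [ 0.4785 -0.045 ]
 [ 0.4849 -0.014 ]]
stock yaw -11.458654825758297 lateral from V line: back 9.898158298920016e-05 front 5.26197954099865e-05 back along -0.12207458777081706
TCP lat -0.00035861274453118585 -0.07896570277931617
```

```bash
python3 -m handwheel '0 0 -0.165 0 0 0;0 0 -0.165 0 0 0;0 0 -0.165 0 0 0;0 0 0 0 0 0;0 0 0 0 0 0'
python3 -m handwheel '0 0 -0.012 0 0 0;0 0 0 0 0 0'
```

```text
clock: 5.75
ee_pos: [0.4422, -0.0217, 0.0402]
ee_rot: [-0.0, 0.103, 0.995, -0.0]
wrist_force: [-0.2, 0.4, -5.4]
finger_gap: 0.0226
grip_force: 61.7
clock: 5.95
ee_pos: [0.4429, -0.0208, 0.0394]
ee_rot: [0.001, 0.102, 0.995, 0.0]
wrist_force: [-0.4, 0.3, -3.6]
finger_gap: 0.0224
grip_force: 61.7
```

```bash
python3 -m handwheel '0.065 -0.0132 0 0 0 0;0.065 -0.0132 0 0 0 0;0 0 -0.008 0 0 0;0 0 -0.008 0 0 0;0 0 0 0 0 0'
python3 -c "
from h import *
st()"
```

```text
clock: 6.45
ee_pos: [0.4589, -0.0239, 0.0372]
ee_rot: [0.001, 0.102, 0.995, 0.0]
wrist_force: [0.9, -0.9, -1.2]
finger_gap: 0.0228
grip_force: 62.2
t 6.45 pos [ 0.4589 -0.0239  0.0372] yaw_x 168.3 z [ 1.4e-03  1.0e-04 -1.0e+00] gap 0.0228 F [ 0.9 -0.9 -1.2] grip 62.2
```

```bash
for i in 1 2; do python3 -m handwheel '0.0123 -0.0025 0 0 0 0;0 0 0 0 0 0' | egrep 'pos|force'; done;  python3 -m handwheel '0.0082 -0.0017 0 0 0 0;0 0 0 0 0 0' | egrep 'pos|force'
```

```text
ee_pos: [0.459, -0.0239, 0.0372]
wrist_force: [-1.6, 0.9, 4.9]
grip_force: 63.0
ee_pos: [0.459, -0.0239, 0.0371]
wrist_force: [-6.2, 2.0, 10.7]
grip_force: 63.8
ee_pos: [0.459, -0.0239, 0.0371]
wrist_force: [-7.9, 2.3, 13.2]
grip_force: 64.2
```

```bash
python3 -m handwheel '0.0082 -0.0017 0 0 0 0;0 0 0 0 0 0' | egrep 'pos|force';  python3 -m handwheel '0.0082 -0.0017 0 0 0 0;0 0 0 0 0 0' | egrep 'pos|force'
```

```text
ee_pos: [0.4591, -0.0239, 0.0371]
wrist_force: [-10.0, 2.8, 17.3]
grip_force: 64.6
ee_pos: [0.4591, -0.0239, 0.0371]
wrist_force: [-12.8, 2.4, 20.0]
grip_force: 65.0
```

```bash
python3 - <<'E'
from h import *
p,im=snap("side","s2"); u,v=proj(p,[[.519,-.037,.03]])[0].astype(int); print(u,v)
cv2.imwrite("pics/s2c.png",cv2.resize(im[v-60:v+50,u-80:u+80],None,fx=5,fy=5,interpolation=cv2.INTER_CUBIC))
E
```

```text
320 224
```

View pics/s2c.png

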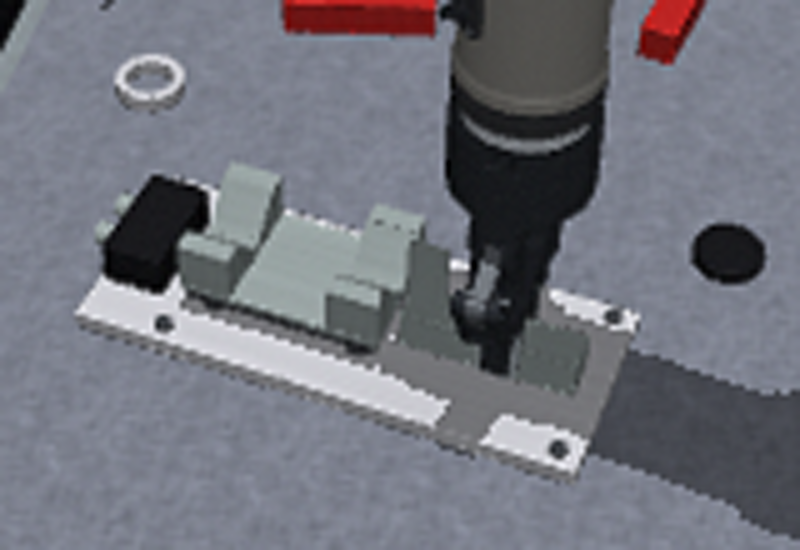

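The side view shows the blade close to the block's near end, with its front edge running from about crop (415,245) to (403,340). I'll compare that with the projection for a gap of 0 and of 5 mm.

```bash
python3 - <<'E'
from h import *
p=vision.camera_params("side"); y=np.radians(-11.5); e=np.array([np.cos(y),np.sin(y),0]); n=np.array([-e[1],e[0],0]); D=np.array([.5193,-.0372,.012])
def c(P): return ((proj(p,P)-[240,164])*5).round(0).tolist()
k=np.array([0,0,1])
print("plate corners",c([D-.12*e+.06*n,D-.12*e-.06*n,D+.17*e+.06*n]))
print("block near face top corners",c([D+.036*n+.0505*k,D-.036*n+.0505*k]),"bottom",c([D+.036*n+.01*k]))
for g in (0,.0025,.005,.0075): print(g,"stock front foot/top +y",c([D-g*e+.012*n, D-g*e+.012*n+.025*k]),"blade top front",c([D-g*e+.0025*n+.068*k]),"back blade top",c([D-(g+.022)*e+.0025*n+.068*k]),"stock rear top +y",c([D-(g+.1)*e+.012*n+.025*k]),"rear foot",c([D-(g+.1)*e+.012*n]))
E
```

```text
plate corners [[576.0, 470.0], [640.0, 310.0], [74.0, 310.0]]
block near face top corners [[377.0, 305.0], [426.0, 215.0]] bottom [[376.0, 357.0]]
0 stock front foot/top +y [[392.0, 338.0], [393.0, 307.0]] blade top front [[401.0, 239.0]] back blade top [[441.0, 251.0]] stock rear top +y [[571.0, 361.0]] rear foot [[567.0, 392.0]]
0.0025 stock front foot/top +y [[396.0, 339.0], [397.0, 308.0]] blade top front [[406.0, 240.0]] back blade top [[445.0, 252.0]] stock rear top +y [[575.0, 362.0]] rear foot [[571.0, 393.0]]
0.005 stock front foot/top +y [[400.0, 341.0], [401.0, 310.0]] blade top front [[410.0, 242.0]] back blade top [[450.0, 253.0]] stock rear top +y [[580.0, 364.0]] rear foot [[576.0, 395.0]]
0.0075 stock front foot/top +y [[405.0, 342.0], [406.0, 311.0]] blade top front [[415.0, 243.0]] back blade top [[454.0, 255.0]] stock rear top +y [[584.0, 365.0]] rear foot [[580.0, 396.0]]
```

The gap is still about 5 mm, so the square is stuck on plate friction under down-force. I'll ease back, lift slightly, and advance just clear of the plate.

```bash
python3 -m handwheel '-0.03 0.006 0 0 0 0;-0.01 0.002 0.008 0 0 0;0 0 0.004 0 0 0;0 0 0 0 0 0' | egrep 'pos|force'; python3 -m handwheel '0 0 0.004 0 0 0;0 0 0 0 0 0' | egrep 'pos|force'
```

```text
ee_pos: [0.4591, -0.024, 0.0381]
wrist_force: [-0.3, -0.3, -5.0]
grip_force: 61.7
ee_pos: [0.4593, -0.0241, 0.0386]
wrist_force: [-0.1, 0.2, -5.2]
grip_force: 61.7
```

```bash
python3 -m handwheel '0.016 -0.0033 0 0 0 0;0.008 -0.0017 0 0 0 0;0 0 0 0 0 0' | egrep 'pos|force'; python3 -m handwheel '0.008 -0.0017 0 0 0 0;0 0 0 0 0 0' | egrep 'pos|force';python3 -m handwheel '0.008 -0.0017 0 0 0 0;0 0 0 0 0 0' | egrep 'pos|force'
```

```text
ee_pos: [0.4624, -0.0247, 0.0388]
wrist_force: [0.7, -0.5, -4.8]
grip_force: 61.7
ee_pos: [0.4626, -0.0247, 0.0386]
wrist_force: [-1.6, 0.0, -3.5]
grip_force: 61.8
ee_pos: [0.4626, -0.0248, 0.0385]
wrist_force: [-3.3, 0.5, -2.0]
grip_force: 62.0
```

```bash
python3 -m handwheel '-0.012 0.0025 -0.008 0 0 0;0 0 0 0 0 0' | egrep 'pos|force'; python3 -m handwheel '0 0 -0.004 0 0 0;0 0 0 0 0 0' | egrep 'pos|force';python3 -m handwheel '0 0 -0.003 0 0 0;0 0 0 0 0 0' | egrep 'pos|force'
```

```text
ee_pos: [0.4626, -0.0247, 0.0377]
wrist_force: [-0.7, 0.4, -4.7]
grip_force: 61.8
ee_pos: [0.4626, -0.0247, 0.0374]
wrist_force: [-1.5, -0.3, -3.7]
grip_force: 61.9
ee_pos: [0.4626, -0.0247, 0.0372]
wrist_force: [-2.6, 0.5, 0.4]
grip_force: 62.5
```

```bash
python3 -m handwheel '0.008 -0.0016 0 0 0 0;0 0 0 0 0 0' | egrep 'pos|rot|force'; python3 -m handwheel '0 0 0 0 0 0;0 0 0 0 0 0;0 0 0 0 0 0;0 0 0 0 0 0;0 0 0 0 0 0;0 0 0 0 0 0' -1 | egrep 'pos|force|gap'; python3 -m handwheel '0 0 0.2 0 0 0;0 0 0.3 0 0 0;0 0 0.3 0 0 0;0 0 0.3 0 0 0;0 0 0.3 0 0 0;0 0 0 0 0 0;0 0 0 0 0 0'
python3 - <<'E'
from h import *
st(); p,im=snap("wrist","w4"); np.save("w4.npy",p,allow_pickle=True)
E
```

```text
ee_pos: [0.4627, -0.0247, 0.0372]
ee_rot: [-0.001, 0.102, 0.995, 0.0]
wrist_force: [-5.2, 1.5, 4.8]
grip_force: 63.0
ee_pos: [0.4637, -0.0249, 0.037]
wrist_force: [-0.3, 0.6, 0.3]
finger_gap: 0.0856
grip_force: 0.0
clock: 10.9
ee_pos: [0.4638, -0.0247, 0.2055]
ee_rot: [0.001, 0.102, 0.995, 0.001]
wrist_force: [0.4, 0.1, -0.4]
finger_gap: 0.0853
grip_force: 0.0
t 10.9 pos [ 0.4638 -0.0247  0.2055] yaw_x 168.32 z [ 0.0018  0.001  -1.    ] gap 0.0853 F [ 0.4  0.1 -0.4] grip 0.0
```

View pics/w4.png

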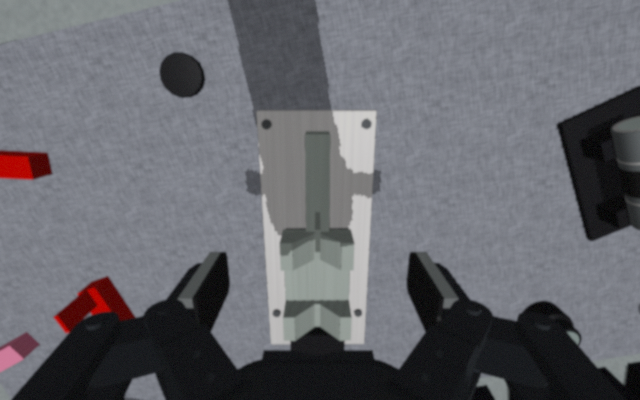

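The square now stands against the V-block: stock rear end at (306–329,132), front at row 229, in line with the V. I'll check that numerically, and locate the block's near face and the barrel as well.

```bash
python3 - <<'E'
from h import *
p=np.load("w4.npy",allow_pickle=True).item(); im=cv2.imread("pics/w4.png"); g=cv2.cvtColor(im,cv2.COLOR_BGR2GRAY)
def sub(pts,w=3): return cv2.cornerSubPix(g,np.float32(pts).reshape(-1,1,2),(w,w),(-1,-1),(3,50,.01)).reshape(-1,2)
c=sub([[258,111],[376,111],[365,344],[271,344]],4); X=cast(p,c,.012)[:,:2]; print(c.round(1).tolist(),X.round(4).tolist())
d=(X[2]+X[3]-X[0]-X[1])/2; L=np.linalg.norm(d); e=d/L; n=np.array([-e[1],e[0]]); m=X[:2].mean(0); print("plate yaw",np.degrees(np.arctan2(e[1],e[0])),L)
M=X.mean(0); D=M-.025*e; print("datum",D)
for q,z in (([[306,132],[329,132]],.037),([[281,229],[353,230]],.022)):
    s=sub(q); Y=cast(p,s,z)[:,:2]; print(s.round(1).tolist(),"along",((Y-D)@e*1e3).round(1),"lat",((Y-D)@n*1e3).round(1))
z=cv2.resize(im[115:265,240:400],None,fx=4,fy=4,interpolation=cv2.INTER_CUBIC); cv2.imwrite("pics/w4c.png",z)
E
```

```text
[[258.0, 111.0], [375.8999938964844, 110.5999984741211], [363.6000061035156, 343.3999938964844], [271.0, 344.0]] [[0.3904, -0.0698], [0.4137, 0.0449], [0.6964, -0.0122], [0.6732, -0.1286]]
plate yaw -11.580211181495471 0.28858330687687034
datum [ 0.51893513 -0.03641265]
[[305.1000061035156, 131.39999389648438], [329.1000061035156, 131.39999389648438]] along [-102. -102.] lat [-11.1  11.3]
[[281.0, 229.0], [350.6000061035156, 230.6999969482422]] along [4.2 6.4] lat [-39.2  36.4]
```

View pics/w4c.png

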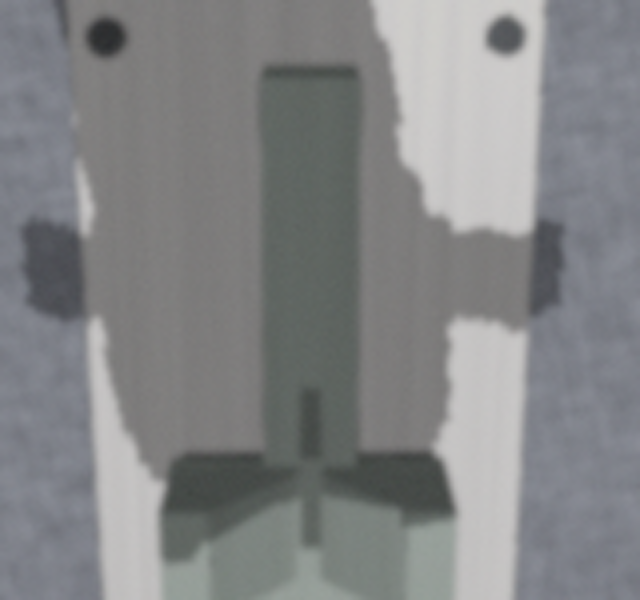

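```bash
python3 - <<'E'
from h import *
p=np.load("w4.npy",allow_pickle=True).item(); im=cv2.imread("pics/w4.png"); g=cv2.cvtColor(im,cv2.COLOR_BGR2GRAY).astype(float)
y=np.radians(-11.55); e=np.array([np.cos(y),np.sin(y)]); n=np.array([-e[1],e[0]]); D=np.array([.51894,-.03641])
def m(q,z): Y=cast(p,q,z)[:,:2]; return ((Y-D)@e*1e3).round(1),((Y-D)@n*1e3).round(1)
# intensity profiles down columns
for u in (287,300,310,317,325,335,347): print(u,[int(v) for v in g[222:256,u-1:u+2].mean(1)])
print("face top",m([[280.5,243.25],[353,244.25]],.0625),"blade top front",m([[317.5,251.75]],.08),"stock front top",m([[317,231.5]],.037),"face bottom",m([[300,228.5],[335,228.5]],.022))
E
```

```text
287 [123, 124, 124, 123, 120, 110, 90, 76, 75, 77, 74, 74, 71, 72, 71, 71, 69, 72, 71, 72, 79, 88, 96, 100, 101, 100, 100, 100, 100, 101, 104, 111, 120, 135]
300 [126, 125, 126, 125, 122, 109, 85, 69, 71, 74, 72, 72, 72, 72, 72, 72, 74, 78, 84, 87, 87, 89, 94, 104, 117, 126, 129, 129, 129, 130, 129, 130, 129, 129]
310 [99, 98, 99, 98, 100, 98, 99, 99, 96, 89, 80, 76, 77, 81, 85, 88, 89, 93, 106, 119, 128, 130, 129, 130, 130, 130, 130, 130, 128, 129, 130, 130, 130, 129]
317 [74, 74, 74, 74, 75, 74, 76, 84, 92, 96, 96, 97, 96, 97, 98, 98, 98, 99, 99, 98, 99, 100, 100, 100, 101, 100, 99, 99, 103, 116, 134, 146, 151, 151]
325 [97, 97, 97, 97, 96, 97, 97, 97, 94, 87, 78, 72, 72, 76, 81, 86, 93, 105, 119, 126, 127, 127, 127, 127, 127, 127, 127, 128, 127, 127, 127, 127, 127, 126]
335 [125, 123, 124, 123, 120, 107, 86, 73, 73, 73, 72, 72, 73, 72, 73, 71, 72, 76, 86, 103, 118, 126, 128, 127, 127, 127, 127, 127, 127, 128, 127, 126, 126, 127]
347 [127, 127, 130, 136, 137, 123, 102, 83, 76, 75, 74, 73, 72, 72, 73, 73, 72, 73, 71, 74, 80, 92, 103, 121, 141, 152, 155, 156, 156, 155, 156, 155, 156, 154]
face top (array([0.6, 1.8]), array([-35.1,  34.4])) blade top front (array([0.2]), array([0.3])) stock front top (array([0.2]), array([-0.1])) face bottom (array([3.6, 3.7]), array([-18.6,  19.4]))
```

Face top and blade top both measure within about 1 mm of each other, and firm contact was felt, so the square is flush and centred. Next is the barrel.

```bash
python3 -m handwheel '0.0729 0.3663 -0.0423 0 0 0.0494;0.0729 0.3663 -0.0423 0 0 0.0494;0.0729 0.3663 -0.0423 0 0 0.0494;0.0729 0.3663 -0.0423 0 0 0.0494;0.0729 0.3663 -0.0423 0 0 0.0494;0.0729 0.3663 -0.0423 0 0 0.0494;0.0729 0.3663 -0.0423 0 0 0.0494;0 0 0 0 0 0;0 0 0 0 0 0;0 0 0 0 0 0'
python3 - <<'E'
from h import *
st(); p,im=snap("wrist","w5"); np.save("w5.npy",p,allow_pickle=True)
print(proj(p,[[.525,.283,.04],[.566,.295,.04],[.488,.27,.04]]).round(0))
E
```

```text
clock: 11.95
ee_pos: [0.5244, 0.2806, 0.1681]
ee_rot: [-0.001, -0.156, 0.988, -0.001]
wrist_force: [0.1, -0.7, -0.3]
finger_gap: 0.0857
grip_force: 0.0
t 11.95 pos [0.5244 0.2806 0.1681] yaw_x -162.1 z [-0.0021 -0.0025 -1.    ] gap 0.0857 F [ 0.1 -0.7 -0.3] grip 0.0
[[320. 193.]
 [319. 239.]
 [319. 148.]]
```

View pics/w5.png

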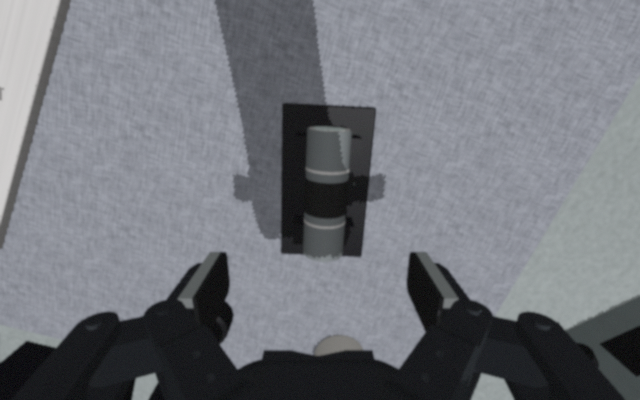

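The barrel lies in its tray. Its far end is at (307–351,128), its near end at (303–343,255), and the band covers rows 178–217 between pale rings at rows 173 and 225.

```bash
python3 - <<'E'
from h import *
p=np.load("w5.npy",allow_pickle=True).item(); im=cv2.imread("pics/w5.png"); g=cv2.cvtColor(im,cv2.COLOR_BGR2GRAY).astype(float)
print("axis col 326 rows 118-262",[int(v) for v in g[118:262,318:322].mean(1)])
for r in (140,155,235,246): print(r,[int(v) for v in g[r-1:r+2,298:358].mean(0)])
t=cv2.cornerSubPix(g.astype(np.uint8),np.float32([[284,103],[376,107],[361,256],[282,252]]).reshape(-1,1,2),(4,4),(-1,-1),(3,50,.01)).reshape(-1,2)
X=cast(p,t,.008); print(t,X.round(4),"mean",X.mean(0).round(4),[np.linalg.norm(X[i]-X[i-1]).round(4) for i in range(4)]); d=X[2]+X[3]-X[0]-X[1]; print(np.degrees(np.arctan2(d[1],d[0])))
rows=np.array([[330,173],[324,225.]]); print("rings",cast(p,rows,.058).round(4), "band",cast(p,[[328.5,178],[324.5,217]],.058).round(4),"ends",cast(p,[[329,128],[323,255.5]],.058).round(4))
E
```

```text
axis col 326 rows 118-262 [23, 25, 22, 24, 23, 23, 26, 51, 83, 107, 118, 118, 109, 93, 83, 81, 82, 82, 82, 81, 81, 81, 82, 81, 82, 82, 82, 81, 82, 83, 81, 81, 82, 81, 82, 82, 82, 82, 83, 82, 83, 82, 83, 82, 82, 82, 82, 82, 83, 83, 82, 85, 98, 116, 128, 124, 106, 90, 83, 83, 83, 82, 82, 78, 63, 44, 29, 27, 25, 25, 24, 24, 24, 25, 24, 24, 25, 24, 26, 23, 24, 24, 25, 24, 23, 23, 25, 26, 27, 23, 23, 24, 25, 25, 24, 25, 24, 25, 30, 45, 64, 78, 83, 84, 84, 84, 89, 103, 121, 127, 117, 97, 86, 84, 83, 83, 85, 84, 84, 84, 84, 84, 84, 85, 84, 84, 83, 84, 84, 84, 84, 84, 83, 84, 84, 84, 86, 87, 95, 110, 123, 130, 135, 140]
140 [23, 23, 24, 22, 24, 24, 23, 27, 39, 54, 63, 67, 70, 74, 74, 76, 77, 79, 80, 80, 81, 81, 83, 82, 84, 85, 85, 86, 86, 86, 86, 87, 87, 87, 84, 86, 85, 84, 84, 84, 90, 101, 111, 118, 121, 120, 117, 114, 111, 108, 100, 94, 85, 72, 63, 62, 59, 58, 60, 59]
155 [23, 24, 23, 24, 21, 25, 24, 35, 51, 61, 66, 70, 72, 73, 75, 77, 78, 80, 79, 81, 82, 81, 83, 84, 84, 83, 85, 86, 85, 86, 86, 85, 86, 86, 86, 85, 84, 84, 83, 83, 82, 82, 89, 100, 110, 114, 113, 111, 105, 101, 93, 81, 67, 6
[... 296 characters left out ...]
 55, 64, 68, 71, 73, 75, 76, 77, 80, 80, 81, 82, 82, 83, 83, 84, 83, 84, 84, 85, 85, 86, 85, 85, 85, 84, 84, 83, 82, 81, 81, 81, 79, 77, 77, 74, 72, 71, 65, 57, 44, 37, 35, 38, 38, 39, 39, 39, 38, 40, 40, 39, 39, 39, 40]
[[282.2638  103.30847]
 [375.03714 107.31823]
 [360.37823 256.29236]
 [281.0591  253.0162 ]] [[0.4657 0.2287 0.008 ]
 [0.4437 0.3078 0.008 ]
 [0.5867 0.347  0.008 ]
 [0.6083 0.2681 0.008 ]] mean [0.5261 0.2879 0.008 ] [np.float64(0.148), np.float64(0.0821), np.float64(0.1483), np.float64(0.0818)]
15.405191490211365
rings [[0.5015 0.2832 0.058 ]
 [0.5446 0.2926 0.058 ]] band [[0.5056 0.2834 0.058 ]
 [0.5378 0.2908 0.058 ]] ends [[0.469  0.2715 0.058 ]
 [0.5716 0.3006 0.058 ]]
```

```bash
python3 - <<'E'
from h import *
p=np.load("w5.npy",allow_pickle=True).item()
A=cast(p,[[328.3,140],[327.6,155],[323.2,235],[322.5,246]],.042); d=A[2]+A[3]-A[0]-A[1]; print(A.round(4),"yaw",np.degrees(np.arctan2(d[1],d[0])))
for nm,r in (("rings",(172,227)),("band",(182.5,217.5)),("ends",(126.5,256))):
    X=cast(p,[[328.3-(r[0]-140)*.0545,r[0]],[328.3-(r[1]-140)*.0545,r[1]]],.058); print(nm,X.round(4).tolist(),"mid",X.mean(0).round(4),np.linalg.norm(X[0]-X[1]))
st()
E
```

```text
[[0.4796 0.275  0.042 ]
 [0.4913 0.2784 0.042 ]
 [0.5605 0.2974 0.042 ]
 [0.571  0.3002 0.042 ]] yaw 15.39492581077573
rings [[0.5015, 0.2804, 0.058], [0.5464, 0.2928, 0.058]] mid [0.524  0.2866 0.058 ] 0.04658282552666429
band [[0.5097, 0.2827, 0.058], [0.5383, 0.2906, 0.058]] mid [0.524  0.2866 0.058 ] 0.029660042720116155
ends [[0.468, 0.2712, 0.058], [0.5723, 0.2999, 0.058]] mid [0.5202 0.2856 0.058 ] 0.10821145831851452
t 12.0 pos [0.5246 0.2805 0.1686] yaw_x -162.14 z [-0.0014 -0.0018 -1.    ] gap 0.0856 F [ 0.2 -0.4  0.4] grip 0.0
```

```bash
python3 -m handwheel '-0.005 0.054 -0.2 0 0 -0.0286;0 0 -0.3 0 0 0;0 0 -0.3 0 0 0;0 0 -0.27 0 0 0;0 0 0 0 0 0;0 0 0 0 0 0'
python3 -m handwheel '0 0 0 0 0 0;0 0 0 0 0 0;0 0 0 0 0 0;0 0 0 0 0 0;0 0 0 0 0 0;0 0 0 0 0 0;0 0 0 0 0 0' 1
python3 -c "
from h import *
st()"
```

```text
clock: 12.6
ee_pos: [0.5245, 0.288, 0.0415]
ee_rot: [-0.0, -0.134, 0.991, -0.0]
wrist_force: [0.4, -0.2, 0.8]
finger_gap: 0.0853
grip_force: 0.0
clock: 13.3
ee_pos: [0.5256, 0.2879, 0.0429]
ee_rot: [0.001, -0.135, 0.991, -0.0]
wrist_force: [-0.4, -3.2, 7.7]
finger_gap: 0.0342
grip_force: 59.2
t 13.3 pos [0.5256 0.2879 0.0429] yaw_x -164.48 z [ 2.2e-03 -6.0e-04 -1.0e+00] gap 0.0342 F [-0.4 -3.2  7.7] grip 59.2
```

```bash
python3 -m handwheel '0 0 0.2 0 0 0;0 0 0.3 0 0 0;0 0 0.3 0 0 0;0 0 0 0 0 0'
python3 -m handwheel '0.0553 -0.351 0 0 0 -0.0394;0.0553 -0.351 0 0 0 -0.0394;0.0553 -0.351 0 0 0 -0.0394;0.0553 -0.351 0 0 0 -0.0394;0.0553 -0.351 0 0 0 -0.0394;0.0553 -0.351 0 0 0 -0.0394;0.0553 -0.351 0 0 0 -0.0394;0.0553 -0.351 0 0 0 -0.0394;0 0 0 0 0 0;0 0 0 0 0 0'
python3 - <<'E'
from h import *
s=st(); p,im=snap("wrist","w6"); np.save("w6.npy",p,allow_pickle=True); g=cv2.cvtColor(im,cv2.COLOR_BGR2GRAY).astype(float)
T=s["ee_pos"]; r=rot(s).as_matrix(); b=-r[:,0]
print("expected far end top px",proj(p,[T-.055*b+[0,0,.015],T-.055*b-.0019*b+[0,0,.015],T-.055*b-[0,0,.02]]).round(1), "col",[int(v) for v in g[100:300:2,312:320].mean(1)])
for rr in (180,200,220,240): print(rr,[int(v) for v in g[rr-1:rr+2,270:370:2].mean(0)])
E
```

```text
clock: 13.7
ee_pos: [0.5277, 0.2909, 0.1427]
ee_rot: [0.005, -0.135, 0.991, 0.003]
wrist_force: [1.1, -0.2, -0.4]
finger_gap: 0.0344
grip_force: 60.1
clock: 14.7
ee_pos: [0.5766, -0.049, 0.1365]
ee_rot: [-0.001, 0.102, 0.995, -0.0]
wrist_force: [0.3, 1.1, -0.9]
finger_gap: 0.0344
grip_force: 60.2
t 14.7 pos [ 0.5766 -0.049   0.1365] yaw_x 168.32 z [-0.0012  0.     -1.    ] gap 0.0344 F [ 0.3  1.1 -0.9] grip 60.2
expected far end top px [[318.  164.8]
 [318.  159.6]
 [317.9 148.6]] col [112, 113, 113, 112, 112, 112, 111, 111, 111, 111, 112, 111, 105, 105, 107, 107, 108, 108, 107, 107, 108, 108, 108, 110, 114, 114, 114, 114, 119, 127, 105, 85, 83, 82, 82, 83, 83, 82, 82, 82, 83, 83, 82, 82, 81, 83, 82, 82, 82, 83, 82, 82, 82, 82, 82, 82, 82, 82, 82, 82, 82, 82, 82, 82, 81, 82, 82, 83, 82, 84, 112, 136, 127, 92, 82, 82, 82, 82, 82, 81, 66, 31, 22, 23, 23, 22, 22, 24, 22, 23, 22, 22, 23, 23, 22, 23, 23, 23, 22, 23]
180 [134, 116, 110, 80, 65, 68, 69, 71, 73, 75, 75, 77, 77, 79, 80, 79, 79, 80, 82, 81, 82, 82, 84, 82, 82, 82, 82, 83, 81, 82, 81, 81, 81, 80, 79, 79, 79, 78, 76, 74, 74, 71, 70, 68, 65, 72, 121, 158, 192, 205]
200 [139, 124, 113, 95, 67, 66, 69, 72, 72, 74, 75, 77, 78, 78, 80, 81, 79, 79, 81, 82, 81, 82, 81, 82, 84, 82, 82, 81, 82, 81, 82, 80, 80, 80, 80, 78, 79, 77, 75, 74, 73, 71, 69, 67, 64, 90, 109, 117, 136, 139]
220 [138, 133, 117, 106, 72, 65, 68, 70, 72, 73, 74, 75, 76, 78, 79, 79, 81, 81, 81, 82, 82, 82, 82, 81, 83, 82, 81, 81, 82, 81, 80, 80, 80, 79, 79, 78, 78, 75, 76, 74, 73, 70, 69, 64, 71, 104, 117, 179, 204, 202]
240 [111, 96, 84, 81, 65, 63, 67, 72, 81, 93, 110, 121, 125, 129, 131, 129, 127, 125, 122, 119, 115, 113, 112, 112, 111, 112, 113, 112, 110, 115, 118, 124, 126, 129, 129, 126, 125, 121, 110, 98, 83, 72, 68, 63, 67, 83, 85, 101, 164, 198]
```

```bash
python3 -m handwheel '0.0245 -0.005 0 0 0 0;0 0 -0.2 0 0 0;0 0 -0.2 0 0 0;0 0 -0.13 0 0 0;0 0 0 0 0 0;0 0 0 0 0 0'
python3 - <<'E'
from h import *
p=np.load("w6.npy",allow_pickle=True).item(); T=np.array([.5766,-.049,.1365]); y=np.radians(-11.6); e=np.array([np.cos(y),np.sin(y),0])
for z in (.015,.018): print([(r,((cast(p,[[316,r]],T[2]+z)[0]-T)@e*1e3).round(1)) for r in (156,158,242,261.5)])
s=st(); p,im=snap("wrist","w7"); np.save("w7.npy",p,allow_pickle=True); g=cv2.cvtColor(im,cv2.COLOR_BGR2GRAY).astype(int)
D=np.array([.519,-.0365,0])
print("proj blade top front/back",proj(p,[D+[0,0,.08],D-.022*e+[0,0,.08]]).round(1).tolist())
u=int(proj(p,[D+[0,0,.08]])[0,0])
for r in range(100,196,2): print(r,g[r:r+2,u-20:u+24:3].mean(0).astype(int).tolist())
E
```

```text
clock: 15.35
ee_pos: [0.5805, -0.0478, 0.0736]
ee_rot: [0.0, 0.1, 0.995, 0.0]
wrist_force: [1.1, -0.4, -1.1]
finger_gap: 0.0344
grip_force: 60.4
[(156, np.float64(-58.2)), (158, np.float64(-57.5)), (242, np.float64(-24.3)), (261.5, np.float64(-15.7))]
[(156, np.float64(-58.8)), (158, np.float64(-58.1)), (242, np.float64(-25.8)), (261.5, np.float64(-17.5))]
t 15.35 pos [ 0.5805 -0.0478  0.0736] yaw_x 168.54 z [ 1.e-04  1.e-04 -1.e+00] gap 0.0344 F [ 1.1 -0.4 -1.1] grip 60.4
proj blade top front/back [[314.8, 140.4], [314.9, 78.4]]
100 [112, 111, 113, 114, 115, 114, 115, 114, 113, 113, 112, 111, 110, 111, 113]
102 [113, 111, 113, 114, 115, 113, 113, 113, 113, 113, 111, 111, 111, 112, 114]
104 [113, 111, 112, 114, 115, 113, 112, 113, 112, 113, 112, 112, 111, 112, 113]
106 [113, 112, 112, 114, 115, 113, 113, 113, 112, 112, 112, 111, 111, 112, 112]
108 [112, 111, 113, 115, 115, 113, 113, 113, 112, 113, 112, 111, 110, 111, 113]
110 [113, 111, 113, 114, 115, 111, 111, 112, 112, 112, 113, 111, 111, 113, 112]
112 [112, 111, 113, 115, 114, 111, 111, 110, 110, 111, 110, 111, 110, 112, 113]
114 
[... 2246 characters left out ...]
1, 82, 83, 83, 83, 83, 84, 83, 82, 84, 82, 82, 81]
176 [78, 80, 81, 82, 82, 84, 83, 83, 84, 83, 84, 82, 82, 81, 82]
178 [78, 80, 79, 81, 82, 83, 83, 84, 84, 84, 83, 82, 83, 81, 80]
180 [78, 78, 81, 81, 82, 82, 84, 84, 84, 83, 83, 83, 81, 80, 80]
182 [77, 79, 80, 83, 81, 82, 83, 83, 84, 85, 83, 83, 83, 82, 81]
184 [80, 80, 80, 82, 82, 83, 83, 85, 83, 83, 83, 82, 82, 81, 81]
186 [78, 80, 79, 80, 83, 82, 84, 84, 83, 83, 83, 84, 82, 81, 81]
188 [79, 80, 81, 81, 81, 82, 83, 83, 83, 83, 83, 82, 82, 82, 81]
190 [79, 79, 81, 82, 81, 81, 83, 84, 83, 84, 83, 82, 81, 82, 81]
192 [80, 80, 79, 81, 83, 82, 82, 83, 83, 83, 84, 82, 82, 80, 82]
194 [79, 80, 82, 82, 83, 82, 82, 84, 84, 84, 83, 82, 82, 82, 81]
```

```bash
python3 - <<'E'
from h import *
p=np.load("w7.npy",allow_pickle=True).item(); y=np.radians(-11.6); e=np.array([np.cos(y),np.sin(y),0]); D=np.array([.519,-.0365,0])
al=lambda u,r,z: ((cast(p,[[u,r]],z)[0]-D)@e*1e3).round(1)
print("stock front top",al(300,127.5,.037),"blade top@145.5",al(315,145.5,.08),"blocktop",al(297,146,.0455),"barrel end top 157/159",[al(315,r,z) for r in(157,159.5) for z in (.0856,.0886)])
g=cv2.cvtColor(cv2.imread("pics/w7.png"),cv2.COLOR_BGR2GRAY).astype(float)
for r in range(138,162): print(r,g[r,290:342:2].astype(int).tolist())
E
```

```text
stock front top -0.4 blade top@145.5 1.9 blocktop 7.7 barrel end top 157/159 [np.float64(5.2), np.float64(4.7), np.float64(6.2), np.float64(5.6)]
138 [100, 98, 98, 98, 100, 99, 103, 102, 102, 106, 109, 111, 109, 110, 110, 109, 102, 96, 97, 97, 98, 99, 100, 100, 101, 100]
139 [101, 101, 98, 100, 100, 101, 100, 102, 101, 109, 111, 110, 109, 107, 111, 109, 103, 98, 98, 98, 98, 99, 100, 99, 100, 99]
140 [98, 100, 98, 101, 99, 100, 99, 101, 102, 106, 109, 110, 109, 110, 109, 109, 102, 99, 96, 98, 98, 99, 101, 100, 101, 100]
141 [100, 101, 97, 98, 98, 102, 102, 102, 102, 108, 110, 111, 111, 110, 110, 108, 100, 97, 98, 98, 98, 97, 99, 100, 98, 99]
142 [101, 100, 98, 98, 99, 100, 102, 103, 102, 108, 111, 111, 112, 109, 110, 106, 100, 97, 98, 98, 98, 99, 99, 98, 100, 99]
143 [99, 101, 99, 99, 100, 99, 101, 102, 102, 108, 111, 111, 109, 111, 109, 106, 100, 98, 98, 98, 99, 98, 100, 101, 99, 101]
144 [99, 100, 98, 97, 98, 101, 102, 103, 103, 106, 111, 111, 111, 111, 110, 106, 100, 100, 98, 100, 100, 100, 99, 100, 101, 98]
145 [100, 99, 100, 100, 101, 101, 103, 104, 106, 109, 110, 111, 110, 111, 
[... 1480 characters left out ...]
1, 121, 121, 121, 122, 121, 119, 123, 124, 128, 127, 124, 122]
157 [110, 108, 113, 118, 121, 123, 125, 128, 125, 128, 127, 126, 131, 131, 126, 128, 129, 131, 125, 125, 124, 125, 127, 128, 124, 118]
158 [102, 102, 108, 113, 114, 115, 117, 119, 121, 123, 125, 126, 132, 129, 126, 126, 129, 131, 126, 123, 122, 120, 119, 115, 115, 113]
159 [86, 91, 97, 103, 106, 106, 110, 114, 116, 118, 116, 116, 120, 120, 117, 120, 121, 123, 117, 115, 115, 113, 115, 112, 107, 105]
160 [76, 78, 83, 87, 91, 95, 101, 105, 106, 107, 106, 105, 107, 110, 107, 109, 111, 111, 106, 103, 106, 103, 108, 105, 97, 94]
161 [76, 75, 77, 78, 80, 85, 88, 91, 91, 92, 92, 91, 91, 98, 96, 97, 97, 98, 94, 89, 91, 87, 91, 87, 85, 83]
```

```bash
python3 -m handwheel '-0.006 0.001 -0.03 0 0 0;0 0 0 0 0 0;0 0 0 0 0 0'
python3 - <<'E'
from h import *
s=st(); p,im=snap("wrist","w8"); np.save("w8.npy",p,allow_pickle=True); g=cv2.cvtColor(im,cv2.COLOR_BGR2GRAY).astype(float)
y=np.radians(-11.6); e=np.array([np.cos(y),np.sin(y),0]); D=np.array([.519,-.0365,0])
print("TCP along",(s["ee_pos"]-D)@e)
for r in range(134,164): print(r,g[r,290:342:3].astype(int).tolist(), ((cast(p,[[315,r]],.08)[0]-D)@e*1e3).round(1))
E
```

```text
clock: 15.7
ee_pos: [0.5796, -0.0482, 0.0703]
ee_rot: [0.0, 0.1, 0.995, 0.0]
wrist_force: [0.2, -1.1, -2.1]
finger_gap: 0.0343
grip_force: 60.4
t 15.7 pos [ 0.5796 -0.0482  0.0703] yaw_x 168.48 z [ 7.e-04  3.e-04 -1.e+00] gap 0.0343 F [ 0.2 -1.1 -2.1] grip 60.4
TCP along 0.06174667334599466
134 [89, 90, 91, 92, 98, 101, 103, 111, 111, 110, 109, 104, 96, 95, 92, 91, 92, 90] -3.6
135 [94, 97, 95, 99, 100, 101, 104, 110, 110, 111, 111, 104, 97, 97, 97, 97, 96, 94] -3.2
136 [99, 99, 97, 100, 101, 101, 104, 111, 111, 111, 109, 106, 98, 99, 98, 99, 99, 99] -2.8
137 [99, 99, 101, 99, 100, 102, 103, 110, 110, 110, 110, 106, 97, 98, 98, 101, 100, 101] -2.5
138 [100, 100, 100, 100, 102, 102, 105, 112, 110, 111, 110, 106, 98, 99, 98, 100, 103, 101] -2.1
139 [101, 98, 99, 99, 101, 101, 103, 110, 112, 112, 109, 106, 97, 99, 98, 100, 100, 99] -1.8
140 [101, 99, 98, 100, 101, 101, 103, 110, 110, 112, 112, 105, 98, 99, 100, 99, 100, 99] -1.4
141 [100, 99, 97, 101, 102, 102, 104, 111, 110, 110, 110, 104, 96, 98, 97, 100, 101, 99] -1.0
142 [97, 102, 99, 99, 100, 104, 104, 111, 110, 110, 110, 105, 96, 
[... 1333 characters left out ...]
 127, 124, 121, 120, 121, 121, 123, 121, 123, 124, 128, 126, 123] 4.6
157 [108, 109, 118, 122, 127, 129, 125, 125, 127, 126, 128, 132, 127, 126, 127, 127, 123, 114] 4.9
158 [103, 105, 112, 112, 117, 122, 122, 126, 127, 128, 128, 134, 126, 124, 119, 119, 115, 110] 5.3
159 [87, 93, 103, 107, 109, 114, 115, 117, 118, 118, 119, 122, 116, 116, 114, 116, 108, 102] 5.7
160 [78, 82, 86, 91, 102, 104, 106, 104, 105, 108, 111, 110, 102, 104, 104, 107, 97, 90] 6.1
161 [77, 77, 81, 82, 84, 89, 92, 92, 93, 97, 99, 98, 90, 91, 88, 90, 83, 82] 6.5
162 [75, 80, 80, 80, 81, 81, 84, 83, 83, 85, 86, 88, 83, 83, 81, 82, 80, 80] 6.8
163 [79, 80, 79, 80, 83, 82, 82, 83, 83, 85, 83, 83, 84, 84, 82, 81, 81, 81] 7.2
```

```bash
python3 - <<'E'
from h import *
y=np.radians(-11.6); e=np.array([np.cos(y),np.sin(y),0]); n=np.array([-e[1],e[0],0]); D=np.array([.519,-.0365,0]); k=np.array([0,0,1.])
for f,T in (("w7",[.5805,-.0478,.0736]),("w8",[.5796,-.0482,.0703])):
    p=np.load(f+".npy",allow_pickle=True).item(); E=np.array(T)-.058*e-[0,0,.003]
    print(f,"disc top/mid/bottom rows",proj(p,[E+.018*k,E,E-.018*k])[:,1].round(1),"blade front top, z.06, z.037",proj(p,[D+.08*k,D+.06*k,D+.037*k])[:,1].round(1),"V vertex near z.0385, lat7 .0455, lat 12 .0505",proj(p,[D+.0385*k,D+.0455*k+.007*n,D+.0505*k+.012*n])[:,1].round(1))
    im=cv2.imread(f"pics/{f}.png").astype(int)
    for r in range(60,166,3): print(r,[tuple(im[r:r+2,u-1:u+2].mean((0,1)).astype(int).tolist()) for u in (285,298,315,332,345)])
E
```

```text
w7 disc top/mid/bottom rows [156.6 148.2 141.8] blade front top, z.06, z.037 [140.4 133.9 128.4] V vertex near z.0385, lat7 .0455, lat 12 .0505 [128.7 130.3 131.5]
60 [(136, 137, 138), (110, 115, 108), (112, 117, 110), (109, 114, 107), (140, 141, 142)]
63 [(137, 137, 138), (110, 114, 107), (112, 117, 110), (110, 114, 107), (141, 141, 142)]
66 [(136, 138, 138), (110, 115, 108), (112, 117, 110), (110, 114, 107), (140, 141, 142)]
69 [(136, 138, 139), (110, 115, 108), (112, 117, 110), (109, 113, 106), (140, 141, 142)]
72 [(136, 138, 138), (110, 115, 108), (112, 117, 110), (110, 114, 107), (141, 141, 142)]
75 [(136, 137, 139), (110, 115, 108), (112, 117, 110), (109, 113, 107), (141, 141, 142)]
78 [(137, 137, 138), (110, 115, 107), (113, 117, 111), (110, 114, 108), (140, 141, 142)]
81 [(137, 138, 139), (110, 115, 108), (114, 118, 112), (109, 114, 108), (141, 141, 142)]
84 [(138, 138, 140), (110, 115, 108), (112, 116, 110), (108, 113, 107), (141, 141, 143)]
87 [(138, 138, 140), (110, 114, 108), (111, 116, 109), (108, 113, 107), (141, 141, 142)]
90 [(138, 138, 140), (110, 114, 107), (110, 11
[... 4790 characters left out ...]
), (97, 100, 95), (98, 102, 96)]
144 [(98, 102, 96), (99, 102, 96), (107, 111, 105), (99, 102, 96), (98, 102, 96)]
147 [(97, 100, 96), (113, 115, 109), (115, 117, 109), (115, 117, 108), (105, 107, 103)]
150 [(103, 104, 105), (117, 120, 110), (117, 119, 109), (117, 119, 109), (116, 118, 110)]
153 [(104, 105, 106), (119, 121, 112), (117, 118, 109), (117, 119, 110), (120, 122, 113)]
156 [(98, 98, 98), (121, 122, 117), (125, 127, 120), (126, 128, 119), (111, 112, 111)]
159 [(75, 74, 71), (97, 98, 96), (112, 113, 113), (109, 109, 109), (86, 86, 85)]
162 [(76, 75, 72), (82, 81, 77), (85, 84, 81), (83, 82, 79), (81, 79, 74)]
165 [(75, 74, 71), (83, 82, 78), (86, 85, 81), (84, 83, 79), (80, 79, 75)]
```

The strip in the V vertex looks like the blade, which explains the odd rows. As the barrel nears, the blade will cover the disc from row 146 up to about 157, so that serves as a gap gauge. I'll advance 2 mm and lower.

```bash
python3 -m handwheel '-0.0163 0.0033 0 0 0 0;0 0 -0.012 0 0 0;0 0 -0.012 0 0 0;0 0 0 0 0 0' | egrep 'pos|force'
cat > gap.py <<'E'
from h import *
import sys
s=st(); p,im=snap("wrist",sys.argv[1]); y=np.radians(-11.6); e=np.array([np.cos(y),np.sin(y),0]); D=np.array([.519,-.0365,0])
print("TCP along",((s["ee_pos"]-D)@e*1e3).round(1),"blade front row by D",proj(p,[D+[0,0,.08]]).round(1).tolist())
a=im.astype(float); h=a[...,0]-a[...,1]  # blue-green: steel -4.., disc -2
f=lambda r,c: (a[r,c[0]:c[1],1]-a[r,c[0]:c[1],2]).mean()
for r in range(138,164): print(r,"G blade",int(a[r,312:318,1].mean()),"L",int(a[r,296:302,1].mean()),"R",int(a[r,328:334,1].mean()),"G-R b/l/r",f(r,(312,318)).round(1),f(r,(296,302)).round(1),f(r,(328,334)).round(1))
E
python3 gap.py w9
```

```text
ee_pos: [0.5776, -0.0479, 0.0672]
wrist_force: [-1.4, -0.1, 0.0]
grip_force: 60.6
t 16.15 pos [ 0.5776 -0.0479  0.0672] yaw_x 168.48 z [ 1.e-04  1.e-04 -1.e+00] gap 0.0343 F [-1.4 -0.1  0. ] grip 60.6
TCP along 59.7 blade front row by D [[316.7, 150.9]]
138 G blade 113 L 87 R 91 G-R b/l/r 6.7 4.8 5.0
139 G blade 112 L 92 R 95 G-R b/l/r 5.8 4.7 5.5
140 G blade 113 L 97 R 97 G-R b/l/r 7.7 5.3 5.5
141 G blade 112 L 100 R 99 G-R b/l/r 7.2 5.5 5.3
142 G blade 112 L 100 R 99 G-R b/l/r 6.5 5.0 5.2
143 G blade 112 L 101 R 100 G-R b/l/r 6.5 6.0 6.3
144 G blade 112 L 100 R 100 G-R b/l/r 6.3 5.3 4.8
145 G blade 112 L 102 R 102 G-R b/l/r 5.8 4.5 4.5
146 G blade 112 L 107 R 108 G-R b/l/r 6.5 4.2 5.0
147 G blade 113 L 111 R 115 G-R b/l/r 6.5 4.7 7.3
148 G blade 112 L 117 R 119 G-R b/l/r 6.5 7.7 9.3
149 G blade 111 L 120 R 120 G-R b/l/r 7.0 9.3 9.8
150 G blade 112 L 120 R 120 G-R b/l/r 6.7 10.3 9.3
151 G blade 113 L 120 R 119 G-R b/l/r 7.3 10.3 9.3
152 G blade 116 L 120 R 119 G-R b/l/r 8.3 10.0 9.3
153 G blade 117 L 121 R 119 G-R b/l/r 8.7 9.8 9.7
154 G blade 119 L 121 R 119 G-R b/l/r 9.8 10.0 9.7
155 G blade 120 L 125 R 120 G-R b/l/r 9.2 10.3 9.7
156 G blade 123 L 127 R 124 G-R b/l/r 8.3 8.0 9.0
157 G blade 129 L 123 R 127 G-R b/l/r 6.5 4.7 7.5
158 G blade 127 L 115 R 125 G-R b/l/r 3.8 1.8 5.2
159 G blade 116 L 107 R 116 G-R b/l/r 1.2 0.2 1.3
160 G blade 105 L 96 R 105 G-R b/l/r 0.3 1.0 0.8
161 G blade 95 L 84 R 92 G-R b/l/r 1.5 2.5 1.3
162 G blade 85 L 80 R 84 G-R b/l/r 2.7 3.7 2.8
163 G blade 84 L 82 R 83 G-R b/l/r 4.0 4.0 3.5
```

The gauge works: the blade front is at row 152 and the barrel's end edge at about row 156.5, so the gap is about 1.4 mm, which agrees with the robot-frame value. I'll close up 1 mm, then press down.

```bash
python3 -m handwheel '-0.0082 0.0017 0 0 0 0;0 0 0 0 0 0' | egrep 'pos|force'; python3 -m handwheel '0 0 -0.01 0 0 0;0 0 0 0 0 0' | egrep 'pos|force';python3 -m handwheel '0 0 -0.01 0 0 0;0 0 0 0 0 0' | egrep 'pos|force';python3 -m handwheel '0 0 -0.01 0 0 0;0 0 0 0 0 0' | egrep 'pos|force'; python3 gap.py w10 | awk 'NR<3 || ($1>147 && $1<162)'
```

```text
ee_pos: [0.577, -0.0479, 0.0672]
wrist_force: [0.8, -0.2, -0.3]
grip_force: 60.5
ee_pos: [0.5771, -0.0477, 0.0664]
wrist_force: [0.3, 0.0, 5.2]
grip_force: 60.7
ee_pos: [0.5771, -0.0476, 0.0653]
wrist_force: [-1.4, -0.1, 6.5]
grip_force: 60.8
ee_pos: [0.5771, -0.0476, 0.0644]
wrist_force: [-1.1, -0.2, 8.2]
grip_force: 60.9
t 17.0 pos [ 0.5771 -0.0476  0.0644] yaw_x 168.48 z [ 1.1e-03  5.0e-04 -1.0e+00] gap 0.0344 F [-1.1 -0.2  8.2] grip 60.9
TCP along 59.2 blade front row by D [[316.1, 153.7]]
148 G blade 112 L 117 R 118 G-R b/l/r 6.5 7.7 9.0
149 G blade 113 L 119 R 119 G-R b/l/r 6.3 9.2 9.2
150 G blade 112 L 120 R 120 G-R b/l/r 6.0 9.5 9.7
151 G blade 111 L 120 R 119 G-R b/l/r 6.3 9.8 10.0
152 G blade 111 L 120 R 119 G-R b/l/r 7.0 10.0 10.0
153 G blade 111 L 120 R 119 G-R b/l/r 6.7 10.2 9.5
154 G blade 114 L 122 R 119 G-R b/l/r 7.7 10.0 9.5
155 G blade 117 L 124 R 120 G-R b/l/r 8.7 9.2 9.2
156 G blade 123 L 127 R 124 G-R b/l/r 8.2 8.0 9.2
157 G blade 129 L 124 R 129 G-R b/l/r 6.5 5.8 8.2
158 G blade 129 L 114 R 125 G-R b/l/r 4.2 1.8 5.0
159 G blade 117 L 106 R 116 G-R b/l/r 1.3 0.0 1.0
160 G blade 108 L 97 R 105 G-R b/l/r 0.2 1.5 0.2
161 G blade 98 L 84 R 93 G-R b/l/r 1.2 3.2 0.8
```

```bash
python3 -m handwheel '0 0 0.024 0 0 0;-0.006 0.0012 0 0 0 0;0 0 0 0 0 0' | egrep 'pos|force'; python3 gap.py w11 | awk 'NR<3 || ($1>149 && $1<162)'
```

```text
ee_pos: [0.5769, -0.0476, 0.067]
wrist_force: [2.0, -0.9, 5.1]
grip_force: 60.6
t 17.35 pos [ 0.5769 -0.0476  0.067 ] yaw_x 168.48 z [ 2.6e-03 -2.0e-04 -1.0e+00] gap 0.0342 F [ 2.  -0.9  5.1] grip 60.6
TCP along 59.0 blade front row by D [[316.2, 153.0]]
150 G blade 111 L 120 R 120 G-R b/l/r 6.7 9.2 9.8
151 G blade 112 L 120 R 119 G-R b/l/r 7.2 9.5 9.3
152 G blade 112 L 121 R 119 G-R b/l/r 6.8 10.0 9.2
153 G blade 113 L 120 R 119 G-R b/l/r 7.5 9.3 9.8
154 G blade 116 L 122 R 119 G-R b/l/r 8.7 9.8 8.8
155 G blade 118 L 125 R 120 G-R b/l/r 8.8 9.7 9.0
156 G blade 123 L 129 R 123 G-R b/l/r 9.0 9.7 9.5
157 G blade 131 L 125 R 129 G-R b/l/r 6.7 6.0 8.0
158 G blade 129 L 115 R 127 G-R b/l/r 4.3 1.5 5.5
159 G blade 118 L 108 R 116 G-R b/l/r 1.0 0.3 1.5
160 G blade 109 L 98 R 105 G-R b/l/r 0.0 0.5 -0.2
161 G blade 101 L 86 R 93 G-R b/l/r 0.8 2.7 1.5
```

```bash
python3 -m handwheel '0 0 0.008 0 0 0;0 0 0 0 0 0' | egrep 'pos|force'; python3 -m handwheel '-0.005 0.001 0 0 0 0;0 0 0 0 0 0' | egrep 'pos|force';  python3 gap.py w12 | awk 'NR<3 || ($1>149 && $1<162)'
```

```text
ee_pos: [0.5757, -0.0474, 0.0671]
wrist_force: [1.4, -1.2, 2.8]
grip_force: 60.6
ee_pos: [0.5754, -0.0473, 0.0671]
wrist_force: [2.5, -1.5, 0.8]
grip_force: 60.5
t 17.8 pos [ 0.5754 -0.0473  0.0671] yaw_x 168.49 z [ 5.e-04 -2.e-04 -1.e+00] gap 0.0342 F [ 2.5 -1.5  0.8] grip 60.5
TCP along 57.4 blade front row by D [[316.3, 157.2]]
150 G blade 112 L 120 R 119 G-R b/l/r 7.0 10.0 9.7
151 G blade 112 L 120 R 119 G-R b/l/r 6.0 9.8 9.3
152 G blade 113 L 120 R 119 G-R b/l/r 6.5 9.8 9.5
153 G blade 112 L 120 R 119 G-R b/l/r 5.8 10.2 9.3
154 G blade 111 L 121 R 119 G-R b/l/r 5.7 9.3 9.2
155 G blade 112 L 125 R 121 G-R b/l/r 7.0 9.3 9.5
156 G blade 112 L 126 R 125 G-R b/l/r 6.8 7.5 9.3
157 G blade 111 L 121 R 128 G-R b/l/r 6.3 4.2 7.7
158 G blade 109 L 113 R 124 G-R b/l/r 3.8 1.2 5.2
159 G blade 108 L 105 R 115 G-R b/l/r 0.2 -0.3 1.2
160 G blade 105 L 93 R 103 G-R b/l/r 0.2 1.2 0.2
161 G blade 94 L 83 R 89 G-R b/l/r 2.0 2.8 1.2
```

The barrel end has now reached the blade (row 158 at the blade, touch force about 2.5 N). I'll ease off slightly, then press.

```bash
python3 -m handwheel '0.005 -0.001 0 0 0 0;0 0 0 0 0 0' | egrep 'pos|force'; python3 -m handwheel '0 0 -0.01 0 0 0;0 0 -0.01 0 0 0;0 0 0 0 0 0' | egrep 'pos|force'; python3 gap.py w13 | awk 'NR<3 || ($1>149 && $1<162)'
```

```text
ee_pos: [0.5753, -0.0473, 0.067]
wrist_force: [1.1, -0.4, 1.9]
grip_force: 60.5
ee_pos: [0.5754, -0.0473, 0.0651]
wrist_force: [-1.2, -0.1, 7.0]
grip_force: 60.8
t 18.35 pos [ 0.5754 -0.0473  0.0651] yaw_x 168.48 z [-1.e-03  6.e-04 -1.e+00] gap 0.0344 F [-1.2 -0.1  7. ] grip 60.8
TCP along 57.4 blade front row by D [[316.3, 158.0]]
150 G blade 112 L 120 R 119 G-R b/l/r 6.8 9.7 10.2
151 G blade 111 L 120 R 119 G-R b/l/r 5.8 10.2 9.2
152 G blade 112 L 120 R 119 G-R b/l/r 6.0 10.0 9.7
153 G blade 112 L 120 R 119 G-R b/l/r 6.0 9.7 9.7
154 G blade 113 L 121 R 119 G-R b/l/r 6.0 9.7 9.5
155 G blade 111 L 125 R 121 G-R b/l/r 6.3 9.0 9.0
156 G blade 111 L 127 R 126 G-R b/l/r 7.0 7.3 9.3
157 G blade 111 L 122 R 129 G-R b/l/r 6.3 4.5 7.8
158 G blade 112 L 114 R 122 G-R b/l/r 5.7 1.5 4.5
159 G blade 111 L 105 R 114 G-R b/l/r 3.0 -0.2 0.5
160 G blade 106 L 93 R 103 G-R b/l/r 2.3 0.8 0.2
161 G blade 95 L 83 R 90 G-R b/l/r 2.2 3.0 1.5
```

```bash
python3 -m handwheel '0 0 -0.011 0 0 0;0 0 -0.011 0 0 0;0 0 0 0 0 0' | egrep 'pos|force'; python3 -m handwheel '0 0 -0.012 0 0 0;0 0 0 0 0 0;0 0 0 0 0 0' | egrep 'pos|force'; python3 gap.py w14 | awk 'NR<3 || ($1>152 && $1<162)'
```

```text
ee_pos: [0.5754, -0.0473, 0.0629]
wrist_force: [-2.7, -0.1, 10.4]
grip_force: 61.1
ee_pos: [0.5755, -0.0474, 0.0618]
wrist_force: [-3.4, -0.7, 11.2]
grip_force: 61.3
t 19.0 pos [ 0.5755 -0.0474  0.0618] yaw_x 168.47 z [-9.0e-04  1.2e-03 -1.0e+00] gap 0.0344 F [-3.4 -0.7 11.2] grip 61.3
TCP along 57.5 blade front row by D [[316.2, 159.7]]
153 G blade 112 L 120 R 119 G-R b/l/r 6.7 9.5 9.8
154 G blade 112 L 121 R 119 G-R b/l/r 6.0 9.5 9.0
155 G blade 112 L 124 R 122 G-R b/l/r 5.8 9.2 9.8
156 G blade 111 L 126 R 126 G-R b/l/r 6.0 8.2 9.3
157 G blade 111 L 121 R 128 G-R b/l/r 6.0 4.2 8.0
158 G blade 110 L 112 R 122 G-R b/l/r 6.3 0.8 4.0
159 G blade 108 L 104 R 114 G-R b/l/r 6.5 0.0 0.7
160 G blade 101 L 92 R 105 G-R b/l/r 6.0 1.2 0.8
161 G blade 90 L 82 R 90 G-R b/l/r 5.2 2.3 2.2
```

```bash
python3 -m handwheel '0 0 -0.008 0 0 0;0 0 0 0 0 0;0 0 0 0 0 0;0 0 0 0 0 0;0 0 0 0 0 0;0 0 0 0 0 0'; python3 gap.py w15 | awk 'NR<3 || ($1>155 && $1<164)'
```

```text
clock: 19.65
ee_pos: [0.5755, -0.0473, 0.061]
ee_rot: [-0.0, 0.1, 0.995, 0.001]
wrist_force: [-3.8, -0.6, 13.4]
finger_gap: 0.034
grip_force: 61.4
t 19.65 pos [ 0.5755 -0.0473  0.061 ] yaw_x 168.47 z [-8.0e-04  1.3e-03 -1.0e+00] gap 0.034 F [-3.8 -0.6 13.4] grip 61.4
TCP along 57.5 blade front row by D [[316.2, 160.1]]
156 G blade 112 L 125 R 124 G-R b/l/r 5.8 7.7 9.3
157 G blade 111 L 121 R 127 G-R b/l/r 5.8 4.7 7.8
158 G blade 111 L 113 R 122 G-R b/l/r 7.0 0.7 4.2
159 G blade 111 L 106 R 113 G-R b/l/r 7.0 0.2 0.5
160 G blade 107 L 93 R 103 G-R b/l/r 6.2 0.8 -0.2
161 G blade 100 L 83 R 89 G-R b/l/r 6.0 2.8 1.8
162 G blade 88 L 80 R 81 G-R b/l/r 4.5 3.2 3.3
163 G blade 85 L 81 R 82 G-R b/l/r 4.5 3.8 3.5
```

```bash
python3 -c "
from station import robot
print(robot.job_done())"
```

```text
the job is handed in; nothing more can be done
None
```

I stood the square flush against the middle of the V-block's near end (contact felt, gap under about 1 mm by camera), then laid the barrel in the V up to the blade and handed in at about 20 s, still holding it pressed with 13 N, about 6 mm of sink; the barrel briefly touched the blade at about 2.5 N, but the square did not visibly move.

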